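# Move the hole saws to the other rack in reverse order

### The arm

A 6-joint arm with a two-finger parallel gripper is mounted at the origin on a cart in front of the work surface, level with it; the furniture and walls round the work are solid. World frame = base frame: x ahead of the robot, y to its left, z up, the work surface at z = 0. Lengths are in m, angles in rad, forces in N, time in s.
With the tool pointing down it reaches from about 0.35 to 0.85 m from the base axis. Payload 8.1 kg.
Tool frame: the origin (TCP) lies on the centre line of the jaws, within the pads' length; the fingertips stand 17 mm ahead of it and the grasp point (between the pads) lies 2 mm behind it; z points along the fingers, y is the line along which they close (so a half turn about z gives the same grasp; the last joint's range is limited). The gripper opens to 93 mm and grips with 3 to 60 N. Pads are 15 mm wide; open, the fingers measure 128 mm over their backs; the gripper's body (75 mm by 188 mm) begins 65 mm behind the grasp point.
Start: joints at [1.136, 0.13, 1.488, -0, 1.523, -0.085], TCP at [0.206, 0.564, 0.2] pointing down, gripper open.
Joint ranges: [-2.96, 2.96], [-0.89, 2.26], [0.02, 2.5], [-1.34, 4.48], [0, 2.73], [-2.66, 2.66]. Speed limits (rad/s): [2.39, 2.39, 2.79, 3.14, 3.14, 3.14].

### API

Orientations are given as a rotation vector (axis times angle).
In Python, from plant import robot, optics, close_job, models gives the robot as it stands.
- The arm moves only by the shell command python3 -m inch 'ROWS' [OPENING] [FORCE]. ROWS is a JSON object of lists of equal length, an entry for each row: "travel": the shift along the tool's x, y, z in m, a list of three; "spin": the turn about the tool's z in rad. In form: {"travel": [[x, y, z], ...], "spin": [spin, ...]}. A call has 1 to 10 rows; each row is the pose to reach, as a shift and turn from the pose commanded when the call began, along the tool's axes at that moment; what a row does not reach only later rows make up. A row lasts 1/12 s, in which the tool goes at most 41.7 mm and 7.16 degrees, less where a joint would pass 70% of its speed; a pose out of reach is approached as far as the arm can. A call with a gripper value outside its range is refused whole. OPENING is the closure, from 0 (fully open) to 1 (shut), set as the call begins (- or left out, the last holds). The fingers move at their own pace and stop on an object; FORCE is the grip in N (left out, the last holds). Time passes only in rows, so rows that repeat a pose let the fingers close. It gives the time, the measured TCP pose, the force, the opening and the grip force at its end, in the units of the state.
- robot.read_state(): the state, without advancing time (a new reading comes with each control period).
- optics.read_camera(name): name is "side" or "top"; returns (picture, depth): 480x640x3 uint8, red, green, blue; 480x640 float32, m along the optical axis (not along the pixel's ray), 0 where there is no reading.
- optics.camera_info(name): a dict with "camera_matrix" (3x3 intrinsics, pixels), "view" (4x4, takes a point from world to camera coordinates). Camera axes: x right, y down, z forward; pixel columns grow to the right and rows downward; lengths in m; the calibration is good to about 2 mm. A picture is of the moment at which its call begins. camera_info takes no time and is no camera call.
- close_job(): hands the job in; it is judged then, once.
Trained networks look in the newest picture that a camera, given by its name, has taken for a name from the list of things; names that differ only in an ending like _2 or _b are one class to them, and where a whole thing is asked for, a point or a joint stands for the part that bears it (a point fixed in the world has none). Each returns a list of dicts, best first, with "p" (0 to 1); they miss things now and then, are a little off and sometimes report something else, mostly with a low value. They report only what shows in the picture. A call takes as long as a camera call. They do not tell look-alikes from the thing itself.
- models.look_for(camera, name): "centre" ([x, y, z] in m, in world coordinates, good to about 4 mm: the middle of the surface that is visible of it).
- models.masks_of(camera, name): "region" (480x640 bool, what is visible of it).
The state is a dict: "t": time; "q": joint angles; "dq": joint speeds; "joint_torque": joint torques, N m; "tool_pos": TCP position; "orientation": TCP orientation; "force": force on the tool from outside, world axes, zero at the start; "wrist_torque": the same for the moment, N m; "opening": finger opening in m; "gripper_force": force on a finger pad.
Only numpy, scipy, OpenCV 4.12 (cv2) and the standard library are available. Lean on these libraries where they do the work, as an engineer would, in place of code of your own. Each camera call takes 0.05 s, during which the arm holds its last target. There are 200 camera calls.

### The job

Move the four hole saws from the full rack to the empty one in reverse order, because the back of the panel is drilled from the other end: the one that stood farthest left must end farthest right, and so on along the row. Stand each mouth down and centred over its own dowel, flat on the pad, and let go; leave the sanding block, the tape measure and the block plane behind the racks where they are.

Things in the scene. Friction and masses are not known exactly. Their poses are not given: they have to be found in the camera images.
- saw_32: The smallest of four loose hole saws, alike but for diameter: dark steel cup, mouth down, 32 mm outside diameter, 42 mm high, wall 2.5 mm; on its closed top a collar 25 mm wide, 8 mm high, then an upright round shank 14 mm thick, 36 mm long, to grip (86 mm high in all). Origin: centre of the mouth's lower edge; z up, shank from 50 to 86 mm above it. Under 0.45 kg.
- saw_42: The second smallest of four loose hole saws, alike but for diameter: dark steel cup, mouth down, 42 mm outside diameter, 42 mm high, wall 2.5 mm; on its closed top a collar 25 mm wide, 8 mm high, then an upright round shank 14 mm thick, 36 mm long, to grip (86 mm high in all). Origin: centre of the mouth's lower edge; z up, shank from 50 to 86 mm above it. Under 0.45 kg.
- saw_52: The second largest of four loose hole saws, alike but for diameter: dark steel cup, mouth down, 52 mm outside diameter, 42 mm high, wall 2.5 mm; on its closed top a collar 25 mm wide, 8 mm high, then an upright round shank 14 mm thick, 36 mm long, to grip (86 mm high in all). Origin: centre of the mouth's lower edge; z up, shank from 50 to 86 mm above it. Under 0.45 kg.
- saw_62: The largest of four loose hole saws, alike but for diameter: dark steel cup, mouth down, 62 mm outside diameter, 42 mm high, wall 2.5 mm; on its closed top a collar 25 mm wide, 8 mm high, then an upright round shank 14 mm thick, 36 mm long, to grip (86 mm high in all). Origin: centre of the mouth's lower edge; z up, shank from 50 to 86 mm above it. Under 0.45 kg.
- pad_32: Fixed plywood pad of the old rack, on which the smallest hole saw (saw_32) stands at the start: 68 x 68 x 8 mm, with a dowel 12 mm thick, 18 mm high in its middle, inside the cup. It lies on the old rack's board and stays there. Origin: centre of its underside; axes parallel to the old rack's. The four pads are identical.
- pad_42: Fixed plywood pad of the old rack, on which the second smallest hole saw (saw_42) stands at the start: 68 x 68 x 8 mm, with a dowel 12 mm thick, 18 mm high in its middle, inside the cup. It lies on the old rack's board and stays there. Origin: centre of its underside; axes parallel to the old rack's. The four pads are identical.
- pad_52: Fixed plywood pad of the old rack, on which the second largest hole saw (saw_52) stands at the start: 68 x 68 x 8 mm, with a dowel 12 mm thick, 18 mm high in its middle, inside the cup. It lies on the old rack's board and stays there. Origin: centre of its underside; axes parallel to the old rack's. The four pads are identical.
- pad_62: Fixed plywood pad of the old rack, on which the largest hole saw (saw_62) stands at the start: 68 x 68 x 8 mm, with a dowel 12 mm thick, 18 mm high in its middle, inside the cup. It lies on the old rack's board and stays there. Origin: centre of its underside; axes parallel to the old rack's. The four pads are identical.
- old_rack: The full rack: fixed board 80 (x) by 340 (y) by 16 mm high, flat on the bench, left or right of the new rack. It carries the four pads with the hole saws in a row along its y axis, centred at y = -120, -40, 40, 120 mm; which saw is where varies. Origin: centre of its underside. +y points to the robot's left within 0.3 rad.
- new_rack: The empty rack: fixed board 80 (x) by 340 (y) by 16 mm, flat on the bench, with four pads (68 x 68 mm, tops 24 mm above the origin), each with an upright dowel 12 mm thick, 18 mm high (tip 42 mm above the origin), at x = 0, y = -120, -40, 40, 120 mm. A saw in place has the dowel inside its cup. Origin: centre of its underside. +y points to the robot's left within 0.3 rad.
Mind the look-alikes: they are no part of the job. What is shaped like the saw_42 but blue is not meant.

How it is judged:
At the end, for the whole second after the job is handed in: Every hole saw stands upright (within 0.1 rad) on the new rack's pad that mirrors its starting place (start at y = +120 mm of the old rack: end at y = -120 mm of the new, and so on), centre within 12 mm of the dowel's along and across the row, mouth on the pad (within 4 mm), released, at rest (((y of pad_32 in the frame of old_rack between -0.14 and -0.1 m and y of saw_32 in the frame of new_rack between 0.108 and 0.132 m) or (y of pad_32 in the frame of old_rack between -0.06 and -0.02 m and y of saw_32 in the frame of new_rack between 0.028 and 0.052 m) or (y of pad_32 in the frame of old_rack between 0.02 and 0.06 m and y of saw_32 in the frame of new_rack between -0.052 and -0.028 m) or (y of pad_32 in the frame of old_rack between 0.1 and 0.14 m and y of saw_32 in the frame of new_rack between -0.132 and -0.108 m)) and x of saw_32 in the frame of new_rack between -0.012 and 0.012 m and z of saw_32 in the frame of new_rack between 0.02 and 0.028 m and angle between each of saw_32, saw_42, saw_52, saw_62's own z axis and vertical below 0.1 rad and linear speed of each of saw_32, saw_42, saw_52, saw_62 below 0.02 m/s and angular speed of each of saw_32, saw_42, saw_52, saw_62 below 0.2 rad/s and contact force between each of saw_32, saw_42, saw_52, saw_62 and the fingers below 0.1 N and ((y of pad_42 in the frame of old_rack between -0.14 and -0.1 m and y of saw_42 in the frame of new_rack between 0.108 and 0.132 m) or (y of pad_42 in the frame of old_rack between -0.06 and -0.02 m and y of saw_42 in the frame of new_rack between 0.028 and 0.052 m) or (y of pad_42 in the frame of old_rack between 0.02 and 0.06 m and y of saw_42 in the frame of new_rack between -0.052 and -0.028 m) or (y of pad_42 in the frame of old_rack between 0.1 and 0.14 m and y of saw_42 in the frame of new_rack between -0.132 and -0.108 m)) and x of saw_42 in the frame of new_rack between -0.012 and 0.012 m and z of saw_42 in the frame of new_rack between 0.02 and 0.028 m and ((y of pad_52 in the frame of old_rack between -0.14 and -0.1 m and y of saw_52 in the frame of new_rack between 0.108 and 0.132 m) or (y of pad_52 in the frame of old_rack between -0.06 and -0.02 m and y of saw_52 in the frame of new_rack between 0.028 and 0.052 m) or (y of pad_52 in the frame of old_rack between 0.02 and 0.06 m and y of saw_52 in the frame of new_rack between -0.052 and -0.028 m) or (y of pad_52 in the frame of old_rack between 0.1 and 0.14 m and y of saw_52 in the frame of new_rack between -0.132 and -0.108 m)) and x of saw_52 in the frame of new_rack between -0.012 and 0.012 m and z of saw_52 in the frame of new_rack between 0.02 and 0.028 m and ((y of pad_62 in the frame of old_rack between -0.14 and -0.1 m and y of saw_62 in the frame of new_rack between 0.108 and 0.132 m) or (y of pad_62 in the frame of old_rack between -0.06 and -0.02 m and y of saw_62 in the frame of new_rack between 0.028 and 0.052 m) or (y of pad_62 in the frame of old_rack between 0.02 and 0.06 m and y of saw_62 in the frame of new_rack between -0.052 and -0.028 m) or (y of pad_62 in the frame of old_rack between 0.1 and 0.14 m and y of saw_62 in the frame of new_rack between -0.132 and -0.108 m)) and x of saw_62 in the frame of new_rack between -0.012 and 0.012 m and z of saw_62 in the frame of new_rack between 0.02 and 0.028 m); the robot touches nothing.
It fails at once if the sanding block is pushed more than 30 mm from where it lay (distance of sanding_block from where it was at the start of the episode above 0.03 m).
It fails at once if the tape measure is pushed more than 30 mm from where it lay (distance of tape_measure from where it was at the start of the episode above 0.03 m).
It fails at once if the block plane is pushed more than 30 mm from where it lay (distance of block_plane from where it was at the start of the episode above 0.03 m).
It also fails if it takes over 90 s, if anything falls off the work surface, if the arm or the gripper's body presses on something with over 40 N, if the wrist force passes 120 N, or if a joint passes its speed limit or range.

## Working session

There is one attempt and no reset: what is moved stays moved. The work goes in short steps, Python scripts to look and compute and a shell command to move; the robot and the scene stay as the last step left them, time stands still between calls to the robot, and variables do not carry over. Pictures are saved under pics/ and viewed, at most 14 in all, crops included, and the job is handed in when it is done.

```bash
mkdir -p pics; ls; python3 - <<'E'
from plant import robot, optics
import cv2, numpy as np
for n in("top","side"):
    p,d=optics.read_camera(n); cv2.imwrite(f"pics/{n}0.png",p[:,:,::-1]); np.savez(f"{n}0.npz",p=p,d=d)
    i=optics.camera_info(n); print(n,np.round(i["camera_matrix"],1).tolist(),np.round(i["view"],3).tolist())
s=robot.read_state(); print(s)
E
```

```text
pics
top [[467.3, 0.0, 315.6], [0.0, 467.3, 243.3], [0.0, 0.0, 1.0]] [[-0.012, -1.0, 0.006, 0.006], [-0.994, 0.011, -0.111, 0.488], [0.111, -0.007, -0.994, 1.038], [0.0, 0.0, 0.0, 1.0]]
side [[491.9, 0.0, 322.3], [0.0, 491.9, 251.8], [0.0, 0.0, 1.0]] [[0.969, -0.247, -0.021, -0.484], [-0.169, -0.595, -0.786, 0.149], [0.182, 0.765, -0.618, 0.914], [0.0, 0.0, 0.0, 1.0]]
{'t': 0.1, 'q': array([ 1.13556863e+00,  1.31111943e-01,  1.48915344e+00,  3.20609578e-07,
        1.52301435e+00, -8.53966638e-02]), 'dq': array([ 0.00083277, -0.00109825, -0.0002747 , -0.00031093, -0.00182677,
        0.0002009 ]), 'joint_torque': array([ 4.08278247e-04, -5.61345756e+01, -4.93094444e+01,  7.69739645e-02,
        2.91325460e-02, -4.31696253e-05]), 'tool_pos': array([0.20538928, 0.56316957, 0.19878598]), 'orientation': array([-5.46639706e-01, -3.09322692e+00,  2.56029935e-03]), 'force': array([-0.12767084, -0.71593712,  0.0909431 ]), 'wrist_torque': array([0.04017929, 0.04146435, 0.0118771 ]), 'gripper_force': 0.0, 'opening': 0.09285507233348511}
```

View pics/top0.png

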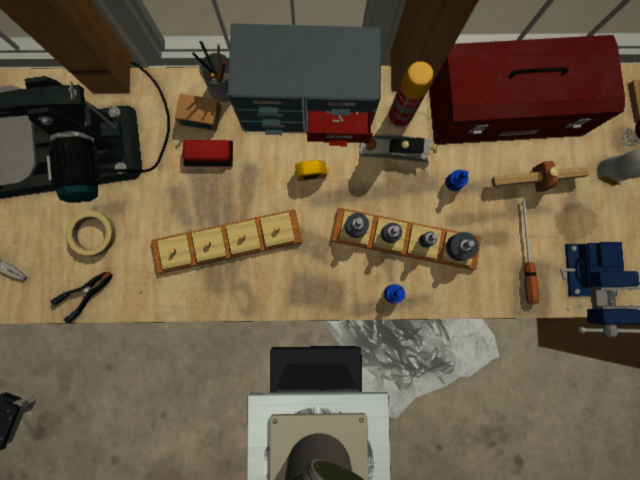

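View pics/side0.png

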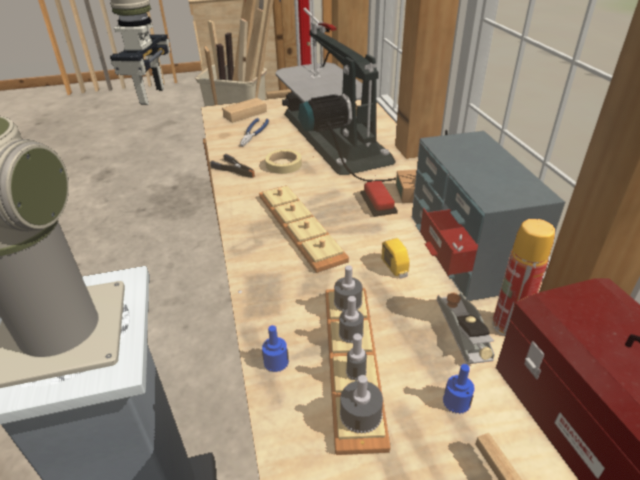

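The top picture shows the empty rack at about (227,240) on the left. The full rack is on the right, with dark saws at (356,225), (392,232), (428,239) and (461,246). The blue look-alikes at (457,180) and (395,294) are not meant. Plane, tape and sanding block lie behind the racks at (395,147), (311,170) and (207,153). The side view agrees: four dark saws on the rack, the largest nearest the camera at (361,405).

```bash
cat > h.py <<'E'
import numpy as np, cv2
from plant import robot, optics, models
from scipy.spatial.transform import Rotation as R
def cloud(n,d):
    i=optics.camera_info(n);K=np.array(i["camera_matrix"]);V=np.array(i["view"])
    v,u=np.mgrid[:480,:640]; c=np.stack([(u-K[0,2])/K[0,0]*d,(v-K[1,2])/K[1,1]*d,d],-1)
    w=(c-V[:3,3])@V[:3,:3]; w[d<=0]=np.nan; return w
def clusters(w,mask,minpx=4):
    n,l,s,c=cv2.connectedComponentsWithStats(mask.astype(np.uint8))
    return [(c[k].round(0).tolist(),int(s[k,4]),np.median(w[l==k],0).round(4).tolist()) for k in range(1,n) if s[k,4]>=minpx]
E
python3 - <<'E'
from h import *
for n in("top","side"):
    f=np.load(n+"0.npz");p,d=f["p"],f["d"];w=cloud(n,d)
    z=w[...,2]; roi=(w[...,0]>.3)&(w[...,0]<.8)&(w[...,1]>-.4)&(w[...,1]<.4)
    print(n,"table z",np.nanmedian(z[roi]))
    print("tops",*clusters(w,roi&(z>.095)&(z<.125)),sep="\n ")
    print("cups",*clusters(w,roi&(z>.056)&(z<.07)),sep="\n ")
    print("dowel",*clusters(w,roi&(z>.034)&(z<.05)&(w[...,1]>.0)),sep="\n ")
    # board by height: rack outline
    for side,m in(("new",w[...,1]>.03),("old",w[...,1]<.0)):
        hsv=cv2.cvtColor(p,cv2.COLOR_RGB2HSV)
        mm=roi&m&(z>.01)&(z<.03)&(w[...,0]<.62)
        nn,l,s,c=cv2.connectedComponentsWithStats(mm.astype(np.uint8)); k=1+np.argmax(s[1:,4])
        r=cv2.minAreaRect(w[l==k][:,:2].astype(np.float32)); print(side,s[k,4],np.round(r[0],4),np.round(r[1],4),r[2])
    for nm in("saw_32","saw_42","saw_52","saw_62","new_rack","old_rack"):
        print(nm,[(round(x["p"],2),np.round(x["centre"],3).tolist()) for x in models.look_for(n,nm)[:6]])
E
```

```text
top table z 0.0016419669310395568
tops
 ([404.0, 106.0], 156, [0.774, -0.1931, 0.1098])
 ([464.0, 122.0], 415, [0.7294, -0.3167, 0.1103])
 ([305.0, 102.0], 11, [0.7879, 0.0206, 0.1099])
 ([269.0, 114.0], 331, [0.761, 0.1002, 0.1094])
 ([308.0, 121.0], 21, [0.7409, 0.0145, 0.1211])
 ([370.0, 122.0], 40, [0.7397, -0.1184, 0.1128])
 ([373.0, 115.0], 13, [0.7576, -0.1272, 0.1075])
 ([339.0, 136.0], 305, [0.7104, -0.0504, 0.1111])
 ([131.0, 171.0], 38, [0.6401, 0.3942, 0.1076])
 ([359.0, 221.0], 38, [0.5256, -0.0911, 0.1099])
 ([395.0, 229.0], 43, [0.5077, -0.1671, 0.1092])
 ([434.0, 236.0], 43, [0.4918, -0.2488, 0.109])
 ([470.0, 244.0], 46, [0.4751, -0.3241, 0.1091])
cups
 ([400.0, 115.0], 62, [0.7734, -0.1928, 0.0638])
 ([455.0, 129.0], 154, [0.7304, -0.3072, 0.0636])
 ([306.0, 118.0], 23, [0.7684, 0.0192, 0.0689])
 ([303.0, 114.0], 8, [0.7793, 0.0259, 0.0688])
 ([251.0, 122.0], 59, [0.763, 0.1425, 0.0624])
 ([291.0, 123.0], 61, [0.76, 0.0537, 0.063])
 ([320.0, 124.0], 4, [0.7531, -0.0111, 0.0693])
 ([347.0, 128.0], 4, [0.7442, -0.074, 0.0694])
 ([326.0, 129.0], 4, [0.7416, -0.0267, 0.
[... 3877 characters left out ...]
7, -0.174, 0.064])]
saw_42 [(0.96, [0.631, -0.334, 0.045]), (0.87, [0.474, -0.341, 0.064]), (0.71, [0.525, -0.099, 0.068]), (0.66, [0.493, -0.255, 0.065]), (0.61, [0.373, -0.185, 0.042]), (0.56, [0.507, -0.174, 0.064])]
saw_52 [(0.96, [0.631, -0.334, 0.045]), (0.87, [0.474, -0.341, 0.064]), (0.71, [0.525, -0.099, 0.068]), (0.66, [0.493, -0.255, 0.065]), (0.61, [0.373, -0.185, 0.042]), (0.56, [0.507, -0.174, 0.064])]
saw_62 [(0.96, [0.631, -0.334, 0.045]), (0.87, [0.474, -0.341, 0.064]), (0.71, [0.525, -0.099, 0.068]), (0.66, [0.493, -0.255, 0.065]), (0.61, [0.373, -0.185, 0.042]), (0.56, [0.507, -0.174, 0.064])]
new_rack [(0.74, [0.5, 0.163, 0.024])]
old_rack [(0.94, [0.471, -0.339, 0.016])]
```

```bash
python3 - <<'E'
import cv2
a=cv2.imread("pics/top0.png")[195:310,320:490]; cv2.imwrite("pics/crop_old.png",cv2.resize(a,(765,518),interpolation=cv2.INTER_CUBIC))
E
```

```text
(no output)
```

View pics/crop_old.png

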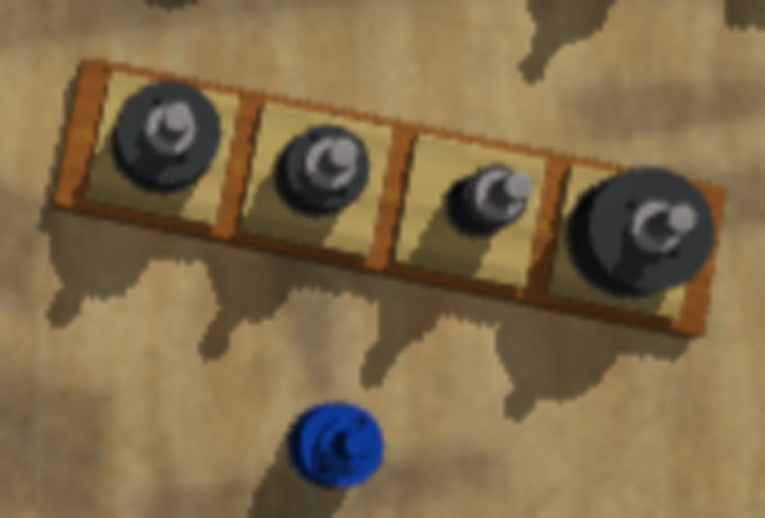

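The two views agree to a few mm. From left to right on the old rack (+y to −y) the dark saws are 52, 42, 32, 62. In the crop they are at (165,135), (322,168), (485,200) and (640,232). The blue cup at crop (337,443) is not meant. So on the new rack, 52 goes to −120, 42 to −40, 32 to +40 and 62 to +120. I'm moving now, turning the jaws to close across the rows.

```bash
python3 -m inch '{"travel":[[-0.026,-0.025,0],[-0.053,-0.051,0],[-0.079,-0.076,0],[-0.105,-0.102,0],[-0.131,-0.127,0],[-0.158,-0.152,0],[-0.184,-0.178,0],[-0.210,-0.203,0],[-0.236,-0.228,0],[-0.263,-0.254,0]],"spin":[0.122,0.244,0.366,0.488,0.611,0.733,0.855,0.977,1.1,1.221]}' 0.5 30
```

```text
t: 1.53
tool_pos: [0.366, 0.2335, 0.2]
orientation: [2.228, 2.215, 0.001]
force: [1.5, -0.4, -0.2]
opening: 0.0464
gripper_force: 0.0
```

```bash
python3 -m inch '{"travel":[[-0.033,0.016,0],[-0.067,0.033,0],[-0.1,0.049,0],[-0.133,0.065,0],[-0.167,0.081,0],[-0.2,0.097,0],[-0.233,0.113,0],[-0.267,0.13,0],[-0.3,0.146,0],[-0.3285,0.16,0]],"spin":[0,0,0,0,0,0,0,0,0,0]}' && python3 -m inch '{"travel":[[0,0,0.01],[0,0,0.035],[0,0,0.06],[0,0,0.08],[0,0,0.09]],"spin":[0,0,0,0,0]}'; python3 - <<'E'
from h import *
for n in("top","side"):
    p,d=optics.read_camera(n); cv2.imwrite(f"pics/{n}1.png",p[:,:,::-1])
a=cv2.imread("pics/side1.png")[180:420,240:500]; cv2.imwrite("pics/s1c.png",cv2.resize(a,(650,600)))
print(robot.read_state())
E
```

```text
t: 2.37
tool_pos: [0.5263, -0.0961, 0.1998]
orientation: [2.222, 2.22, 0.0]
force: [0.2, 0.0, 0.8]
opening: 0.0467
gripper_force: 0.0
t: 2.78
tool_pos: [0.5236, -0.0928, 0.1064]
orientation: [-2.219, -2.219, 0.003]
force: [-1.3, -0.6, -0.5]
opening: 0.0471
gripper_force: 0.0
{'t': 2.8833, 'q': array([-2.71759128e-01,  1.47632779e-02,  1.78069364e+00,  7.20403039e-05,
        1.35047823e+00, -2.71998995e-01]), 'dq': array([ 0.00229381, -0.02737752, -0.05172836, -0.00107223,  0.02775818,
       -0.00036006]), 'joint_torque': array([-1.46140354e-01, -4.72594714e+01, -4.66581416e+01,  6.46775309e-02,
       -5.35120200e-01,  6.72402603e-03]), 'tool_pos': array([ 0.52381616, -0.09278337,  0.10747058]), 'orientation': array([-2.21849282, -2.21898976,  0.00325079]), 'force': array([ 0.37394207, -0.2582572 ,  0.23844501]), 'wrist_torque': array([-0.09654643,  0.08497096,  0.00831617]), 'gripper_force': 0.0, 'opening': 0.04628880153142415}
```

View pics/s1c.png

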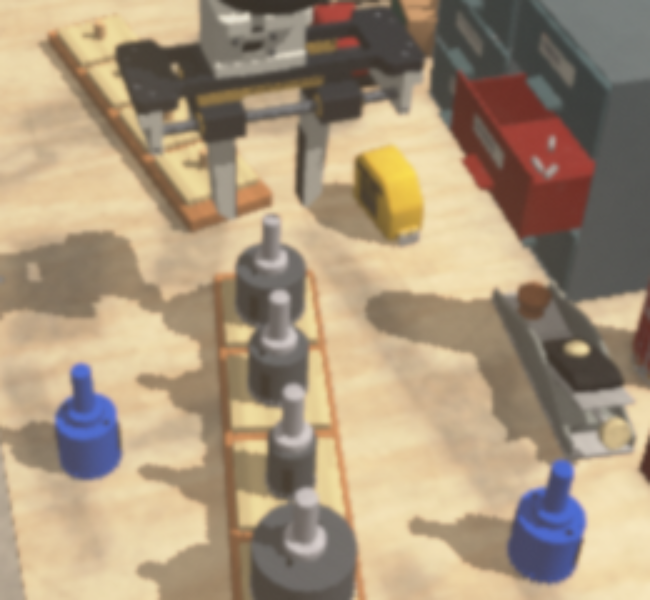

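The side crop shows the jaws at crop (225,210) and (310,195), beside the shank of saw_52 at (270,220). They look higher or farther back than the reported TCP implies, so I'll check with depth.

```bash
python3 - <<'E'
from h import *
p,d=optics.read_camera("side"); w=cloud("side",d)
cv2.imwrite("pics/s2c.png",cv2.resize(p[180:420,240:500,::-1],(650,600)))
for u in(327,330,333,362,365):
    for v in (245,252,258,262,266): print(u,v,np.round(w[v,u],3),p[v,u])
print(robot.read_state()["tool_pos"])
p,d=optics.read_camera("top"); w=cloud("top",d); cv2.imwrite("pics/t2c.png",cv2.resize(p[160:310,300:500,::-1],(800,600)))
m=(abs(w[...,0]-.524)<.12)&(abs(w[...,1]+.093)<.13)
print(clusters(w,m&(w[...,2]>.13),30))
E
```

```text
327 245 [ 0.486 -0.102  0.176] [159 152 138]
327 252 [ 0.485 -0.103  0.163] [161 154 140]
327 258 [ 0.486 -0.101  0.148] [143 135 123]
327 262 [ 0.486 -0.101  0.139] [155 138 119]
327 266 [0.52  0.038 0.011] [152 108  74]
330 245 [ 0.491 -0.101  0.174] [165 157 143]
330 252 [ 0.491 -0.101  0.16 ] [165 157 143]
330 258 [ 0.491 -0.101  0.147] [165 158 144]
330 262 [ 0.491 -0.101  0.138] [166 158 144]
330 266 [0.527 0.039 0.008] [151 123  99]
333 245 [ 0.497 -0.101  0.173] [156 148 134]
333 252 [ 0.496 -0.101  0.159] [157 149 135]
333 258 [ 0.496 -0.101  0.146] [156 148 134]
333 262 [ 0.496 -0.102  0.137] [155 147 134]
333 266 [ 0.496 -0.101  0.128] [164 150 131]
362 245 [ 0.547 -0.101  0.163] [119 112 100]
362 252 [ 0.548 -0.101  0.147] [132 124 112]
362 258 [ 0.549 -0.1    0.134] [144 137 124]
362 262 [0.598 0.039 0.004] [178 157 128]
362 266 [0.594 0.027 0.003] [226 196 154]
365 245 [ 0.553 -0.101  0.162] [165 157 143]
365 252 [ 0.553 -0.102  0.147] [165 157 143]
365 258 [ 0.553 -0.103  0.134] [164 156 141]
365 262 [0.604 0.038 0.003] [161 141 112]
365 266 [ 0.602  0.031 -0.002] [199 170 133]
[ 0.52506781 -0.09312183  0.1094029 ]
[([388.0, 195.0], 13162, [0.492, -0.0907, 0.5476])]
```

View pics/t2c.png

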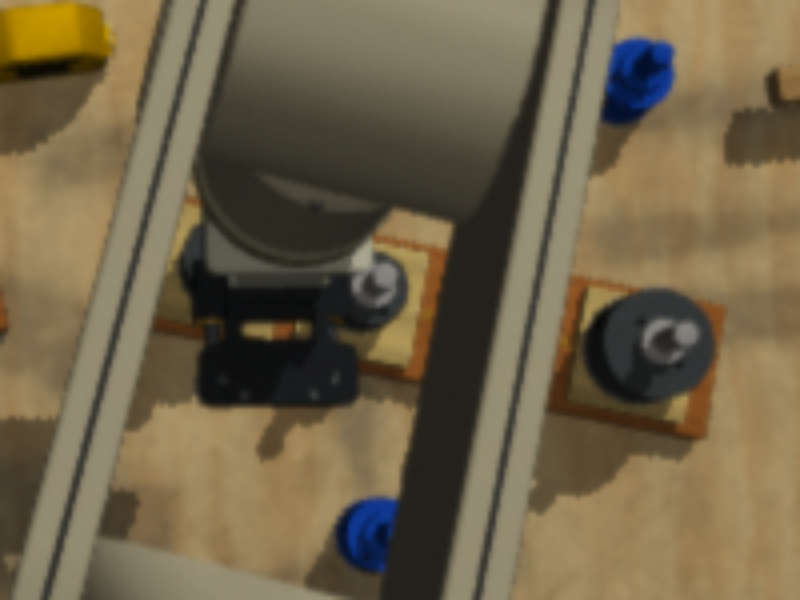

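The top crop shows the gripper over saw_52 with its bars clear of the neighbours. Depth in the side view puts the fingertips at z≈0.128, though the reported TCP of 0.109 implies 0.092. I'll go down in small steps, watching the force and the camera.

```bash
python3 -m inch '{"travel":[[0,0,0.01],[0,0,0.02],[0,0,0.025],[0,0,0.025]],"spin":[0,0,0,0]}'; python3 - <<'E'
from h import *
p,d=optics.read_camera("side"); w=cloud("side",d)
cv2.imwrite("pics/s3c.png",cv2.resize(p[200:360,280:440,::-1],(600,600),interpolation=cv2.INTER_CUBIC))
for u in(325,327,330,333,336,362,365,368):
    c=w[230:300,u]; k=(abs(c[:,1]+.101)<.006)&(c[:,2]>.05); print(u, c[k][-1].round(3) if k.any() else None)
print(robot.read_state()["tool_pos"])
E
```

```text
t: 3.32
tool_pos: [0.5245, -0.0932, 0.083]
orientation: [-2.22, -2.22, 0.002]
force: [-0.4, 0.7, -1.2]
opening: 0.0467
gripper_force: 0.0
325 [ 0.484 -0.096  0.151]
327 [ 0.486 -0.098  0.114]
330 [ 0.49  -0.103  0.11 ]
333 [ 0.495 -0.103  0.105]
336 [ 0.502 -0.098  0.05 ]
362 [ 0.551 -0.1    0.052]
365 [ 0.554 -0.103  0.107]
368 [ 0.56  -0.102  0.112]
[ 0.52488809 -0.093347    0.08378042]
```

View pics/s3c.png

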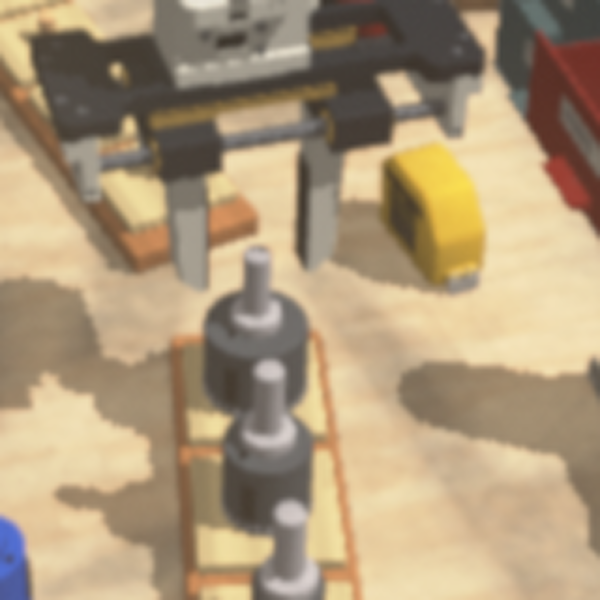

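The crop shows the jaws straddling saw_52's shank top (258,255), with tips at (190,285) and (315,265), z≈0.105. They need about 25 mm more.

```bash
python3 -m inch '{"travel":[[0,0,0.01],[0,0,0.02],[0,0,0.025],[0,0,0.025]],"spin":[0,0,0,0]}'; python3 -m inch '{"travel":[[0,0,0],[0,0,0],[0,0,0],[0,0,0],[0,0,0],[0,0,0]],"spin":[0,0,0,0,0,0]}' 1 30; python3 - <<'E'
from h import *
p,d=optics.read_camera("side"); w=cloud("side",d)
cv2.imwrite("pics/s4c.png",cv2.resize(p[200:360,280:440,::-1],(600,600),interpolation=cv2.INTER_CUBIC))
s=robot.read_state(); print({k:s[k] for k in("tool_pos","opening","gripper_force","force")})
E
```

```text
t: 3.7
tool_pos: [0.5241, -0.0932, 0.0575]
orientation: [-2.219, -2.219, 0.003]
force: [-0.3, -0.5, 0.1]
opening: 0.0465
gripper_force: 0.0
t: 4.2
tool_pos: [0.526, -0.0937, 0.0601]
orientation: [2.221, 2.221, 0.001]
force: [-0.3, 0.2, -2.7]
opening: 0.0134
gripper_force: 30.0
{'tool_pos': array([ 0.52567032, -0.09356896,  0.05980401]), 'opening': 0.013273433850615224, 'gripper_force': 29.995573461055756, 'force': array([0.30688449, 0.31336014, 1.38385105])}
```

View pics/s4c.png

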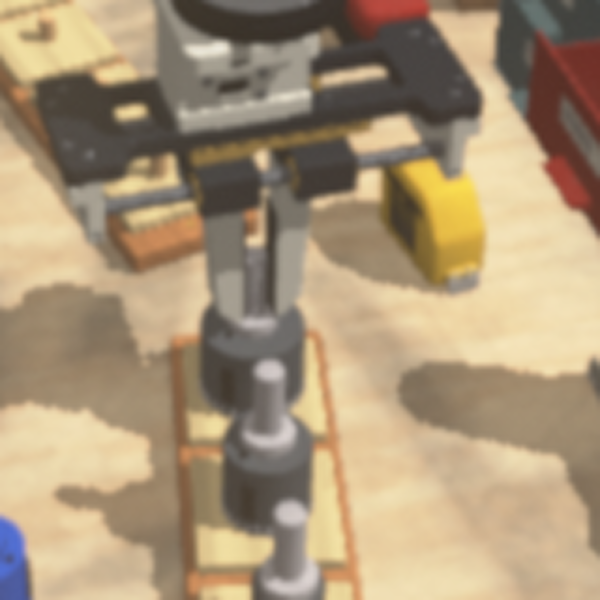

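saw_52's shank is gripped squarely, with the jaws ending at its collar (258,320). I'm lifting it and carrying it to y = −120.

```bash
python3 -m inch '{"travel":[[0,0,-0.008],[0,0,-0.025],[0,0,-0.05],[0,0,-0.075],[0,0,-0.1],[0,0,-0.115],[0,0,-0.115]],"spin":[0,0,0,0,0,0,0]}'; python3 -m inch '{"travel":[[0.01,0,0],[0.03,-0.001,0],[0.06,-0.001,0],[0.09,-0.002,0],[0.12,-0.0025,0],[0.15,-0.003,0],[0.17,-0.0035,0],[0.1815,-0.0035,0],[0.1815,-0.0035,0],[0.1815,-0.0035,0]],"spin":[0,0,0,0,0,0,0,0,0,0]}'; python3 - <<'E'
from h import *
p,d=optics.read_camera("side"); w=cloud("side",d)
cv2.imwrite("pics/s5c.png",cv2.resize(p[120:320,240:440,::-1],(600,600),interpolation=cv2.INTER_CUBIC))
z=w[...,2]; m=(abs(w[...,0]-.522)<.04)&(abs(w[...,1]-.07)<.05)
print(clusters(w,m&(z>.1)&(z<.19),20)); 
q=w[m&(z>.12)&(z<.185)&(p.max(2)<110)]; print("dark cup", q.min(0),q.max(0),len(q))
E
```

```text
t: 4.83
tool_pos: [0.528, -0.0942, 0.1797]
orientation: [2.217, 2.217, 0.005]
force: [1.5, -0.1, -1.2]
opening: 0.0133
gripper_force: 30.0
t: 5.67
tool_pos: [0.5212, 0.0882, 0.1733]
orientation: [-2.219, -2.222, 0.003]
force: [0.1, -0.3, -1.6]
opening: 0.0132
gripper_force: 30.0
[([319.0, 193.0], 696, [0.5157, 0.0724, 0.17])]
dark cup [0.49488544 0.06210674 0.14097348] [0.54119559 0.1047179  0.18383432] 501
```

View pics/s5c.png

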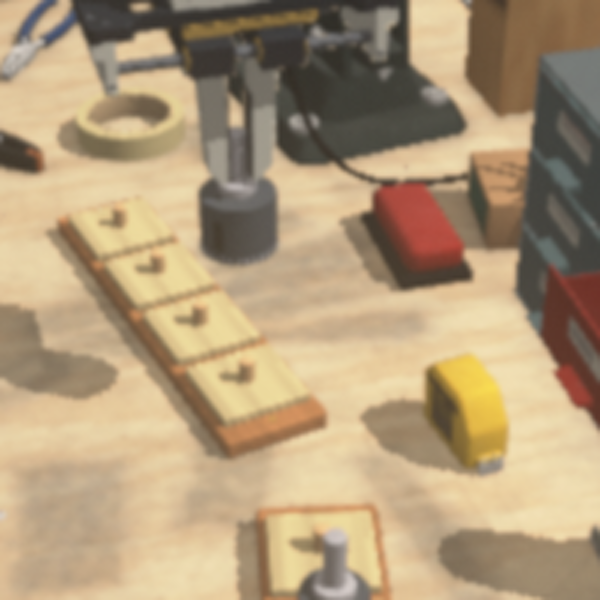

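saw_52 hangs upright, crop (238,220), above the near pad's dowel (240,372). Its measured centre is about (0.521, 0.088), as planned. Lowering and releasing.

```bash
python3 -m inch '{"travel":[[0,0.001,0.015],[0,0.001,0.04],[0,0.001,0.065],[0,0.001,0.085],[0,0.001,0.1],[0,0.001,0.108],[0,0.001,0.112],[0,0.001,0.1145],[0,0.001,0.1145],[0,0.001,0.1145]],"spin":[0,0,0,0,0,0,0,0,0,0]}'; python3 -m inch '{"travel":[[0,0,0],[0,0,0],[0,0,0],[0,0,0]],"spin":[0,0,0,0]}' 0.5 30; python3 -m inch '{"travel":[[0,0,-0.02],[0,0,-0.05],[0,0,-0.08],[0,0,-0.11],[0,0,-0.1145]],"spin":[0,0,0,0,0]}'; python3 - <<'E'
from h import *
p,d=optics.read_camera("side"); w=cloud("side",d); z=w[...,2]
m=(abs(w[...,0]-.522)<.05)&(abs(w[...,1]-.0885)<.05)
print(clusters(w,m&(z>.1)&(z<.118),10), clusters(w,m&(z>.058)&(z<.07),10)); print(robot.read_state()["tool_pos"])
E
```

```text
t: 6.55
tool_pos: [0.524, 0.0878, 0.0613]
orientation: [2.221, 2.22, 0.002]
force: [0.1, 0.6, -2.4]
opening: 0.0135
gripper_force: 30.0
t: 6.88
tool_pos: [0.5237, 0.088, 0.0609]
orientation: [2.221, 2.221, 0.001]
force: [0.4, -0.6, 0.0]
opening: 0.0354
gripper_force: 0.0
t: 7.3
tool_pos: [0.5264, 0.0883, 0.1815]
orientation: [2.217, 2.217, 0.011]
force: [0.1, 0.2, 0.2]
opening: 0.0464
gripper_force: 0.0
[([321.0, 215.0], 51, [0.5228, 0.0867, 0.1082])] [([322.0, 233.0], 263, [0.5188, 0.0782, 0.0668])]
[0.52609152 0.08820185 0.18008662]
```

saw_52 is down and upright: its shank top is at z 0.108, the same reading as the saws still on the old rack. saw_42 is next.

```bash
python3 -m inch '{"travel":[[-0.02,-0.001,0],[-0.055,-0.003,0],[-0.09,-0.005,0],[-0.125,-0.007,0],[-0.16,-0.009,0],[-0.195,-0.012,0],[-0.23,-0.014,0],[-0.25,-0.015,0],[-0.2585,-0.0155,0],[-0.2585,-0.0155,0]],"spin":[0,0,0,0,0,0,0,0,0,0]}'; python3 -m inch '{"travel":[[0,0,0.015],[0,0,0.045],[0,0,0.075],[0,0,0.1],[0,0,0.112],[0,0,0.115],[0,0,0.115]],"spin":[0,0,0,0,0,0,0]}'; python3 -m inch '{"travel":[[0,0,0],[0,0,0],[0,0,0],[0,0,0],[0,0,0],[0,0,0]],"spin":[0,0,0,0,0,0]}' 1 30; python3 -m inch '{"travel":[[0,0,-0.008],[0,0,-0.025],[0,0,-0.05],[0,0,-0.075],[0,0,-0.1],[0,0,-0.115],[0,0,-0.115]],"spin":[0,0,0,0,0,0,0]}'
```

```text
t: 8.18
tool_pos: [0.5069, -0.172, 0.1736]
orientation: [-2.223, -2.218, 0.001]
force: [0.0, 0.6, 0.4]
opening: 0.0466
gripper_force: 0.0
t: 8.77
tool_pos: [0.5072, -0.1694, 0.0591]
orientation: [-2.219, -2.221, 0.001]
force: [-0.3, 0.2, 0.0]
opening: 0.0463
gripper_force: 0.0
t: 9.27
tool_pos: [0.508, -0.1708, 0.0603]
orientation: [2.221, 2.221, 0.001]
force: [0.1, 0.1, -2.5]
opening: 0.0132
gripper_force: 30.0
t: 9.85
tool_pos: [0.5098, -0.1716, 0.1797]
orientation: [2.217, 2.217, 0.004]
force: [0.9, 0.0, -1.8]
opening: 0.0132
gripper_force: 30.0
```

```bash
python3 -m inch '{"travel":[[0.015,0,0],[0.045,0,0],[0.082,-0.001,0],[0.12,-0.001,0],[0.158,-0.001,0],[0.196,-0.001,0],[0.234,-0.002,0],[0.272,-0.002,0],[0.305,-0.002,0],[0.325,-0.002,0]],"spin":[0,0,0,0,0,0,0,0,0,0]}'; python3 -m inch '{"travel":[[0.009,0,0],[0.012,0,0],[0.012,0,0],[0.012,0,0]],"spin":[0,0,0,0]}'; python3 - <<'E'
from h import *
p,d=optics.read_camera("side"); w=cloud("side",d); z=w[...,2]
m=(abs(w[...,0]-.506)<.04)&(abs(w[...,1]-.15)<.06)
q=w[m&(z>.12)&(z<.185)&(p.max(2)<110)]; print("dark cup", np.percentile(q,[2,98],axis=0).round(4),len(q)); print(robot.read_state()["tool_pos"])
E
```

```text
t: 10.68
tool_pos: [0.5042, 0.1576, 0.1733]
orientation: [-2.218, -2.222, 0.002]
force: [0.3, -0.3, -1.1]
opening: 0.0133
gripper_force: 30.0
t: 11.02
tool_pos: [0.5055, 0.1653, 0.1742]
orientation: [-2.222, -2.221, 0.002]
force: [-0.6, 0.7, -1.2]
opening: 0.0134
gripper_force: 30.0
dark cup [[0.4848 0.1451 0.1442]
 [0.5185 0.1675 0.1822]] 332
[0.50565695 0.1650943  0.17438205]
```

```bash
python3 -m inch '{"travel":[[0,0,0.015],[0,0,0.04],[0,0,0.065],[0,0,0.085],[0,0,0.1],[0,0,0.108],[0,0,0.112],[0,0,0.1145],[0,0,0.1145],[0,0,0.1145]],"spin":[0,0,0,0,0,0,0,0,0,0]}'; python3 -m inch '{"travel":[[0,0,0],[0,0,0],[0,0,0],[0,0,0]],"spin":[0,0,0,0]}' 0.5 30; python3 -m inch '{"travel":[[0,0,-0.02],[0,0,-0.05],[0,0,-0.08],[0,0,-0.11],[0,0,-0.1145]],"spin":[0,0,0,0,0]}'; python3 -m inch '{"travel":[[-0.02,-0.001,0],[-0.058,-0.002,0],[-0.096,-0.003,0],[-0.134,-0.005,0],[-0.172,-0.006,0],[-0.21,-0.007,0],[-0.248,-0.009,0],[-0.286,-0.01,0],[-0.324,-0.011,0],[-0.362,-0.012,0]],"spin":[0,0,0,0,0,0,0,0,0,0]}'; python3 -m inch '{"travel":[[-0.035,-0.001,0],[-0.05,-0.002,0],[-0.055,-0.002,0],[-0.055,-0.002,0]],"spin":[0,0,0,0]}'; python3 - <<'E'
from h import *
for n in("side","top"):
    p,d=optics.read_camera(n); w=cloud(n,d); z=w[...,2]
    m=(w[...,0]>.4)&(w[...,0]<.58)&(w[...,1]>.03)&(w[...,1]<.4)
    print(n,*clusters(w,m&(z>.1)&(z<.118),10), *clusters(w,m&(z>.058)&(z<.07),10),sep="\n"); print(robot.read_state()["tool_pos"])
E
```

```text
t: 11.9
tool_pos: [0.5066, 0.1664, 0.0614]
orientation: [2.221, 2.22, 0.002]
force: [-0.1, -0.1, -1.3]
opening: 0.0135
gripper_force: 30.0
t: 12.23
tool_pos: [0.5061, 0.1666, 0.0608]
orientation: [2.221, 2.221, 0.001]
force: [-0.2, 0.4, -0.2]
opening: 0.0352
gripper_force: 0.0
t: 12.65
tool_pos: [0.5087, 0.1672, 0.1815]
orientation: [2.218, 2.218, 0.012]
force: [0.6, 0.0, 0.4]
opening: 0.0464
gripper_force: 0.0
t: 13.48
tool_pos: [0.4933, -0.1974, 0.1748]
orientation: [2.221, 2.221, 0.0]
force: [0.7, 1.0, -0.0]
opening: 0.0462
gripper_force: 0.0
t: 13.82
tool_pos: [0.4914, -0.251, 0.1744]
orientation: [-2.223, -2.219, -0.0]
force: [0.3, 1.2, 0.6]
opening: 0.0463
gripper_force: 0.0
side
([305.0, 197.0], 43, [0.5049, 0.1644, 0.1079])
([321.0, 214.0], 36, [0.5216, 0.0875, 0.1091])
([306.0, 214.0], 119, [0.5055, 0.1572, 0.0671])
([311.0, 230.0], 10, [0.501, 0.0949, 0.0676])
[ 0.49162581 -0.24986337  0.17445509]
top
([273.0, 224.0], 36, [0.5216, 0.0899, 0.1094])
([236.0, 232.0], 38, [0.5047, 0.1684, 0.1093])
([275.0, 227.0], 330, [0.5209, 0.0899, 0.0659])
([240.0, 235.0], 182, [0.5021, 0.1666, 0.0656])
[ 0.4917848  -0.24919722  0.17450971]
```

Both are placed within about 1–2 mm of the dowels. Now saw_32.

```bash
python3 -m inch '{"travel":[[0,0,0.015],[0,0,0.045],[0,0,0.075],[0,0,0.1],[0,0,0.112],[0,0,0.115],[0,0,0.115]],"spin":[0,0,0,0,0,0,0]}'; python3 -m inch '{"travel":[[0,0,0],[0,0,0],[0,0,0],[0,0,0],[0,0,0],[0,0,0]],"spin":[0,0,0,0,0,0]}' 1 30; python3 -m inch '{"travel":[[0,0,-0.008],[0,0,-0.025],[0,0,-0.05],[0,0,-0.075],[0,0,-0.1],[0,0,-0.115],[0,0,-0.115]],"spin":[0,0,0,0,0,0,0]}'
```

```text
t: 14.5
tool_pos: [0.4916, -0.2493, 0.0594]
orientation: [-2.219, -2.222, 0.0]
force: [-0.9, -0.4, -0.5]
opening: 0.0467
gripper_force: 0.0
t: 15.0
tool_pos: [0.4919, -0.2508, 0.0602]
orientation: [2.221, 2.221, 0.0]
force: [-0.0, -0.7, 5.9]
opening: 0.0135
gripper_force: 30.0
t: 15.58
tool_pos: [0.4937, -0.2519, 0.1798]
orientation: [2.217, 2.216, 0.002]
force: [-0.5, -1.1, -1.4]
opening: 0.0135
gripper_force: 30.0
```

```bash
python3 -m inch '{"travel":[[0.015,0,0],[0.045,0,0],[0.082,0,0],[0.12,-0.001,0],[0.158,-0.001,0],[0.196,-0.001,0],[0.234,-0.001,0],[0.272,-0.001,0],[0.31,-0.001,0],[0.348,-0.001,0]],"spin":[0,0,0,0,0,0,0,0,0,0]}'; python3 -m inch '{"travel":[[0.038,0,0],[0.076,0,0],[0.11,0,0],[0.135,-0.001,0],[0.145,-0.001,0],[0.147,-0.001,0],[0.147,-0.001,0],[0.147,-0.001,0]],"spin":[0,0,0,0,0,0,0,0]}'; python3 - <<'E'
from h import *
p,d=optics.read_camera("side"); w=cloud("side",d); z=w[...,2]
m=(abs(w[...,0]-.49)<.04)&(abs(w[...,1]-.235)<.06)
q=w[m&(z>.12)&(z<.185)&(p.max(2)<110)]; print("dark cup", np.percentile(q,[2,98],axis=0).round(4),len(q)); print(robot.read_state()["tool_pos"])
E
```

```text
t: 16.42
tool_pos: [0.4887, 0.0997, 0.1728]
orientation: [-2.22, -2.22, 0.003]
force: [1.0, -0.1, -0.8]
opening: 0.0131
gripper_force: 30.0
t: 17.08
tool_pos: [0.4892, 0.2433, 0.1739]
orientation: [-2.222, -2.221, 0.003]
force: [-0.1, 0.1, -1.2]
opening: 0.013
gripper_force: 30.0
dark cup [[0.4725 0.2254 0.1424]
 [0.499  0.2437 0.1821]] 223
[0.48950579 0.24305703 0.17421647]
```

```bash
python3 -m inch '{"travel":[[0.001,0,0.015],[0.002,0,0.04],[0.002,0,0.065],[0.002,0,0.085],[0.002,0,0.1],[0.002,0,0.108],[0.002,0,0.112],[0.002,0,0.1145],[0.002,0,0.1145],[0.002,0,0.1145]],"spin":[0,0,0,0,0,0,0,0,0,0]}'; python3 -m inch '{"travel":[[0,0,0],[0,0,0],[0,0,0],[0,0,0]],"spin":[0,0,0,0]}' 0.5 30; python3 -m inch '{"travel":[[0,0,-0.02],[0,0,-0.05],[0,0,-0.08],[0,0,-0.11],[0,0,-0.1145]],"spin":[0,0,0,0,0]}'; python3 -m inch '{"travel":[[-0.02,-0.001,0],[-0.058,-0.002,0],[-0.096,-0.003,0],[-0.134,-0.004,0],[-0.172,-0.005,0],[-0.21,-0.006,0],[-0.248,-0.007,0],[-0.286,-0.008,0],[-0.324,-0.009,0],[-0.362,-0.01,0]],"spin":[0,0,0,0,0,0,0,0,0,0]}'; python3 -m inch '{"travel":[[-0.038,-0.001,0],[-0.076,-0.002,0],[-0.114,-0.003,0],[-0.15,-0.004,0],[-0.185,-0.005,0],[-0.205,-0.005,0],[-0.212,-0.005,0],[-0.212,-0.005,0]],"spin":[0,0,0,0,0,0,0,0]}'; python3 - <<'E'
from h import *
for n in("side","top"):
    p,d=optics.read_camera(n); w=cloud(n,d); z=w[...,2]
    m=(w[...,0]>.4)&(w[...,0]<.58)&(w[...,1]>.03)&(w[...,1]<.4)
    print(n,*clusters(w,m&(z>.1)&(z<.118),10), *clusters(w,m&(z>.058)&(z<.07),10),sep="\n"); print(robot.read_state()["tool_pos"])
E
```

```text
t: 17.97
tool_pos: [0.4906, 0.2466, 0.0615]
orientation: [2.221, 2.221, 0.003]
force: [0.9, 0.7, -1.4]
opening: 0.0134
gripper_force: 30.0
t: 18.3
tool_pos: [0.49, 0.2466, 0.0608]
orientation: [2.221, 2.221, 0.001]
force: [0.5, -0.3, -0.1]
opening: 0.0353
gripper_force: 0.0
t: 18.72
tool_pos: [0.4926, 0.2477, 0.1816]
orientation: [2.219, 2.219, 0.013]
force: [0.9, 0.6, 0.7]
opening: 0.0464
gripper_force: 0.0
t: 19.55
tool_pos: [0.4793, -0.1174, 0.1748]
orientation: [2.221, 2.221, 0.0]
force: [1.2, 0.2, 0.4]
opening: 0.0465
gripper_force: 0.0
t: 20.22
tool_pos: [0.4742, -0.3289, 0.1743]
orientation: [-2.224, -2.219, 0.0]
force: [-0.3, -0.2, 0.5]
opening: 0.0467
gripper_force: 0.0
side
([290.0, 180.0], 39, [0.4894, 0.2424, 0.1091])
([305.0, 197.0], 42, [0.5051, 0.164, 0.109])
([321.0, 215.0], 48, [0.5224, 0.0865, 0.1088])
([292.0, 198.0], 81, [0.4868, 0.2361, 0.0647])
([306.0, 215.0], 140, [0.5026, 0.1563, 0.0663])
([317.0, 234.0], 166, [0.5106, 0.0784, 0.0666])
[ 0.47443535 -0.32750139  0.17431334]
top
([273.0, 224.0], 35, [0.5218, 0.0904, 0.1096])
([236.0, 232.0], 36, [0.5049, 0.1681, 0.1092])
([199.0, 240.0], 40, [0.489, 0.2461, 0.1087])
([275.0, 227.0], 325, [0.521, 0.0899, 0.066])
([240.0, 235.0], 175, [0.5024, 0.1651, 0.0656])
([206.0, 243.0], 63, [0.4852, 0.2389, 0.0655])
[ 0.47465696 -0.32666832  0.17441632]
```

Three are placed and centred. Now saw_62.

```bash
python3 -m inch '{"travel":[[0,0,0.015],[0,0,0.045],[0,0,0.075],[0,0,0.1],[0,0,0.112],[0,0,0.115],[0,0,0.115]],"spin":[0,0,0,0,0,0,0]}'; python3 -m inch '{"travel":[[0,0,0],[0,0,0],[0,0,0],[0,0,0],[0,0,0],[0,0,0]],"spin":[0,0,0,0,0,0]}' 1 30; python3 -m inch '{"travel":[[0,0,-0.008],[0,0,-0.025],[0,0,-0.05],[0,0,-0.075],[0,0,-0.1],[0,0,-0.115],[0,0,-0.115]],"spin":[0,0,0,0,0,0,0]}'
```

```text
t: 20.9
tool_pos: [0.4746, -0.3263, 0.0595]
orientation: [-2.219, -2.222, -0.0]
force: [0.4, -0.9, 0.0]
opening: 0.0468
gripper_force: 0.0
t: 21.4
tool_pos: [0.4751, -0.3279, 0.0604]
orientation: [2.221, 2.22, 0.001]
force: [0.9, 0.1, -3.3]
opening: 0.0135
gripper_force: 30.0
t: 21.98
tool_pos: [0.4763, -0.3291, 0.1796]
orientation: [2.217, 2.217, 0.001]
force: [1.0, -1.8, -1.8]
opening: 0.0133
gripper_force: 30.0
```

```bash
python3 -m inch '{"travel":[[0.015,0,0],[0.045,0,0],[0.08,0,0],[0.115,0,0],[0.15,0,0],[0.185,0,0],[0.22,0,0],[0.255,0,0],[0.29,0,0],[0.325,0,0]],"spin":[0,0,0,0,0,0,0,0,0,0]}'; python3 -m inch '{"travel":[[0.035,0,0],[0.07,0,0],[0.105,0,0],[0.14,0,0],[0.175,-0.001,0],[0.21,-0.001,0],[0.245,-0.001,0],[0.28,-0.001,0],[0.305,-0.001,0],[0.318,-0.001,0]],"spin":[0,0,0,0,0,0,0,0,0,0]}'; python3 -m inch '{"travel":[[0.006,0,0],[0.008,0,0],[0.008,0,0],[0.008,0,0]],"spin":[0,0,0,0]}'; python3 - <<'E'
from h import *
p,d=optics.read_camera("side"); w=cloud("side",d); z=w[...,2]
m=(abs(w[...,0]-.474)<.04)&(abs(w[...,1]-.31)<.06)
q=w[m&(z>.12)&(z<.185)&(p.max(2)<110)]; print("dark cup", np.percentile(q,[2,98],axis=0).round(4),len(q)); print(robot.read_state()["tool_pos"])
E
```

```text
t: 22.82
tool_pos: [0.4727, -0.0004, 0.1726]
orientation: [-2.22, -2.22, 0.003]
force: [1.1, 0.4, -2.8]
opening: 0.0135
gripper_force: 30.0
t: 23.65
tool_pos: [0.4713, 0.3181, 0.1723]
orientation: [-2.217, -2.223, 0.005]
force: [0.2, -0.5, -3.3]
opening: 0.0136
gripper_force: 30.0
t: 23.98
tool_pos: [0.4737, 0.3221, 0.1744]
orientation: [2.222, 2.22, -0.001]
force: [1.2, -0.5, -2.2]
opening: 0.0135
gripper_force: 30.0
dark cup [[0.444  0.2912 0.1435]
 [0.4967 0.3327 0.1829]] 502
[0.47384254 0.32207818 0.17457735]
```

```bash
python3 -m inch '{"travel":[[0,0,0.015],[0,0,0.04],[0,0,0.065],[0,0,0.085],[0,0,0.1],[0,0,0.108],[0,0,0.112],[0,0,0.1145],[0,0,0.1145],[0,0,0.1145]],"spin":[0,0,0,0,0,0,0,0,0,0]}'; python3 -m inch '{"travel":[[0,0,0],[0,0,0],[0,0,0],[0,0,0]],"spin":[0,0,0,0]}' 0.5 30; python3 -m inch '{"travel":[[0,0,-0.02],[0,0,-0.05],[0,0,-0.08],[0,0,-0.11],[0,0,-0.1145]],"spin":[0,0,0,0,0]}'; python3 -m inch '{"travel":[[-0.03,-0.01,-0.01],[-0.06,-0.02,-0.02],[-0.09,-0.03,-0.03],[-0.12,-0.04,-0.03],[-0.15,-0.05,-0.03],[-0.18,-0.05,-0.03],[-0.21,-0.05,-0.03],[-0.25,-0.05,-0.03],[-0.29,-0.05,-0.03],[-0.33,-0.05,-0.03]],"spin":[0,0,0,0,0,0,0,0,0,0]}'; python3 - <<'E'
from h import *
for n in("side","top"):
    p,d=optics.read_camera(n); w=cloud(n,d); z=w[...,2]
    m=(w[...,0]>.4)&(w[...,0]<.58)&(w[...,1]>.03)&(w[...,1]<.4)
    print(n,*clusters(w,m&(z>.1)&(z<.118),10), *clusters(w,m&(z>.058)&(z<.07),10),sep="\n"); print(robot.read_state()["tool_pos"])
    cv2.imwrite(f"pics/{n}9.png",p[:,:,::-1])
E
```

```text
t: 24.87
tool_pos: [0.4745, 0.3237, 0.0615]
orientation: [2.221, 2.221, 0.003]
force: [-0.1, 0.3, -3.5]
opening: 0.013
gripper_force: 30.0
t: 25.2
tool_pos: [0.4742, 0.3238, 0.0611]
orientation: [2.221, 2.221, 0.002]
force: [0.1, 0.1, -0.3]
opening: 0.0356
gripper_force: 0.0
t: 25.62
tool_pos: [0.4765, 0.3251, 0.1819]
orientation: [2.219, 2.22, 0.015]
force: [0.3, 0.2, 1.5]
opening: 0.0463
gripper_force: 0.0
t: 26.45
tool_pos: [0.4234, -0.0081, 0.205]
orientation: [2.22, 2.222, 0.001]
force: [1.1, -0.4, -0.5]
opening: 0.0463
gripper_force: 0.0
side
([277.0, 166.0], 35, [0.4731, 0.322, 0.1073])
([305.0, 197.0], 44, [0.505, 0.1644, 0.1081])
([321.0, 215.0], 48, [0.5221, 0.0863, 0.1091])
([277.0, 182.0], 227, [0.4672, 0.3119, 0.067])
([291.0, 198.0], 71, [0.4869, 0.236, 0.0646])
([305.0, 215.0], 140, [0.5019, 0.1567, 0.0667])
([322.0, 233.0], 261, [0.5182, 0.0778, 0.0666])
[ 0.42333319 -0.01511114  0.20498047]
top
([236.0, 232.0], 37, [0.5049, 0.1682, 0.11])
([199.0, 240.0], 42, [0.4887, 0.2455, 0.1098])
([162.0, 248.0], 43, [0.4726, 0.323, 0.11])
([266.0, 225.0], 52, [0.5262, 0.1097, 0.066])
([240.0, 235.0], 178, [0.5022, 0.1649, 0.0658])
([169.0, 250.0], 516, [0.4707, 0.3214, 0.0659])
([206.0, 243.0], 68, [0.4848, 0.2379, 0.066])
[ 0.42355182 -0.01179753  0.20493406]
```

View pics/side9.png

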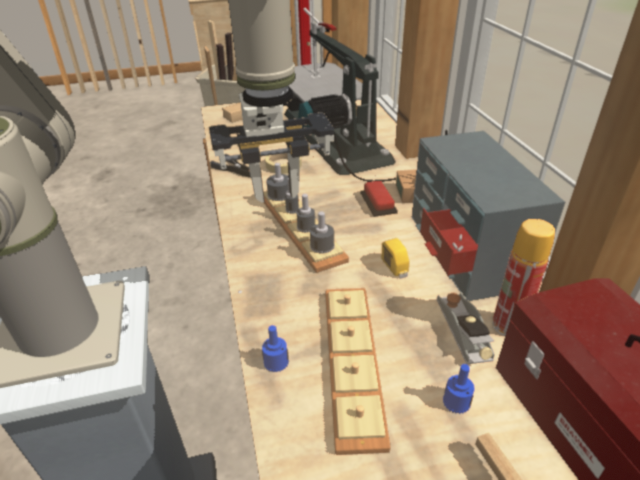

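All four saws stand on the new rack. From near to far they are 52 (321,237), 42 (306,218), 32 (291,200) and 62 (278,187). The old rack is empty, and the tape, plane, sanding block and blue cups have not moved. The arm is clear, so I'm letting it settle and handing in.

```bash
python3 -m inch '{"travel":[[0,0,0],[0,0,0],[0,0,0],[0,0,0]],"spin":[0,0,0,0]}' && python3 -c "
from plant import close_job
print(close_job())"
```

```text
t: 26.88
tool_pos: [0.4237, -0.0052, 0.2047]
orientation: [-2.218, -2.224, -0.0]
force: [-0.2, -0.4, -0.0]
opening: 0.0467
gripper_force: 0.0
the job is handed in; nothing more can be done
None
```

I moved all four hole saws to the new rack in reverse order (62, 32, 42, 52 from left to right), each measured within about 2 mm of its dowel and released, and handed the job in at about 27 s; no verdict was returned.

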